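# Turn the topping tray to the pink-lidded pot

## Task

The round steel tray on the swing-arm bracket turns like a carousel. Push it round by its rim or handles until the pot with the pink lid is at the front of the tray, straight towards the shelf's front edge (the robot's side), then let go and leave the tray standing still. Push only the tray: the pots must not be touched or lifted and ride round on it, and the other kitchen things stay where they are.

Things in the scene. Friction and masses are not known exactly. Their poses are not given: they have to be found in the camera images.
- tray: round steel tray, 244 mm across, turning either way (several turns) about a vertical axis; about 1 N at its rim turns it, it stays where it is left (friction, no spring). Origin: on the axis, centre of its underside, 195 mm above the shelf; z up; turns with the tray. Grey mat 6 mm above the origin; rim flares from radius 112 mm to 122 mm at its top, 14 mm above the origin. Two handles.
- handle_a (a point): middle of the outer bar of one tray handle, a loop of 9 mm round steel bar rising outwards from the rim (76 mm wide, 11 mm above the tray's origin) to the outer bar (62 mm wide, radius 150 mm, 30 mm above the origin). At radius 137 mm its flanks lie 38 mm to either side of its middle, 22 mm above the origin; pushed sideways there, the tray turns. At 45 degrees from the tray's own x.
- handle_b (a point): middle of the outer bar of the other, equal handle, opposite the first (225 degrees from the tray's own x)
- hub: fixed round bearing under the tray, 110 mm across, 45 mm tall. Origin on the tray's turning axis, 150 mm above the shelf. It does not turn: its -x axis points straight to the shelf's front edge, where the robot stands (same axes as the robot base). The front of the tray is the side on this -x axis.
- bracket: fixed swing arm (clamped, does not move) and post. Origin on the shelf below the tray's axis; the arm, 34 mm wide, runs from the hub along the bracket's own +x, away from the robot, 154 to 172 mm above the shelf, to a 32 mm post 290 mm from the tray's axis (221 mm tall, 52 mm sleeve, side clamp lever up to 190 mm high).
- waffle_iron: closed round waffle iron, 230 mm across, 108 mm tall, fixed on the shelf under the tray; a black front handle reaches 200 mm from its centre along its own -x. Origin: centre of its underside on the shelf.
- pot_pink: topping pot: white glazed body 50 mm across with a round PINK lid 53 mm across and a small knob, 53 mm tall over all, 0.1 to 0.2 kg. It stands loose on the tray, its axis about 66 mm from the tray's axis. Origin: centre of its underside, z up. This is the one to bring to the front.
- pot_green: topping pot: white glazed body 50 mm across with a round sage-green lid 53 mm across and a small knob, 53 mm tall over all, 0.1 to 0.2 kg. It stands loose on the tray, its axis about 66 mm from the tray's axis. Origin: centre of its underside, z up.
- pot_wood: topping pot: white glazed body 50 mm across with a round bamboo-coloured lid 53 mm across and a small knob, 53 mm tall over all, 0.1 to 0.2 kg. It stands loose on the tray, its axis about 66 mm from the tray's axis. Origin: centre of its underside, z up.
- pot_black: topping pot: white glazed body 50 mm across with a round black lid 53 mm across and a small knob, 53 mm tall over all, 0.1 to 0.2 kg. It stands loose on the tray, its axis about 66 mm from the tray's axis. Origin: centre of its underside, z up.
- plate0: lowest of a stack of three round bamboo plates, each 180 mm across and 14 mm thick (stack 42 mm tall). Origin: centre of its underside.
- plate1: middle bamboo plate of the stack
- plate2: top bamboo plate of the stack
- brush: pink silicone pastry brush lying on the shelf, 193 mm long, 13 mm thick, bristles to its own +x. Origin on its underside, 95 mm from the handle's end.
- glass_jar: empty open glass storage jar, 100 mm across, 150 mm tall, standing on the shelf. Origin: centre of its underside.
Things that resemble listed ones, but are neither listed nor needed, are in the scene too. Leave any orange or yellow look-alike of the pot_wood alone. What is shaped like the pot_black but blue is not meant.

How it is judged:
By the outcome, as a careful person would: the job done as asked, in the order asked, and still so for the second after the job is handed in, with the robot touching nothing.
It also fails if it takes over 58 s, if anything falls off the work surface, if the arm or the gripper's body presses on something with over 40 N, if the wrist force passes 120 N, or if a joint passes its speed limit or range.

## Robot

A 6-joint arm with a two-finger parallel gripper is mounted at the origin on the work surface. World frame = base frame: x ahead of the robot, y to its left, z up, the work surface at z = 0. Lengths are in m, angles in rad, forces in N, time in s.
With the tool pointing down it reaches from about 0.3 to 0.75 m from the base axis. Payload 8.5 kg.
Tool frame: the origin (TCP) lies on the mounting face of the last link; the fingertips stand 166 mm ahead of it and the grasp point (between the pads) lies 147 mm ahead of it; z points along the fingers, y is the direction in which the jaws open and shut (so a half turn about z gives the same grasp; the last joint's range is limited). The gripper opens to 88 mm and grips with 3 to 60 N. Pads are 18 mm wide; open, the fingers measure 123 mm over their backs; the gripper's body (75 mm by 187 mm) begins 45 mm behind the grasp point.
Start: joints at [-1.525, 0.381, 1.297, -0, 1.464, -0.215], TCP at [0.142, -0.531, 0.405] pointing down, gripper open.
Joint ranges: [-3.11, 3.11], [-0.89, 2.33], [0.22, 2.48], [-1.42, 4.56], [0.17, 2.85], [-2.88, 2.88]. Speed limits (rad/s): [2.39, 2.39, 3.14, 3.14, 3.14, 3.14].

## Interface

Orientations are given as a 3x3 rotation matrix whose columns are the frame's x, y, z axes.
In Python, from workcell import read_state, optics, order gives the robot as it stands.
- The arm moves only by the shell command python3 -m inch 'ROWS' [OPENING] [FORCE]. ROWS is JSON, a list of rows, each an object of numbers: "tx", "ty", "tz": the shift along the world's x, y, z in cm; "rx", "ry", "rz": the turn, a rotation vector about the world's x, y, z in degrees. A call has 1 to 5 rows; each row is the pose to reach, as a shift and turn from the pose commanded when the call began; what a row does not reach only later rows make up. A row lasts 1/12 s, in which the tool goes at most 41.7 mm and 7.16 degrees, less where a joint would pass 70% of its speed; a pose out of reach is approached as far as the arm can. A call with a gripper value outside its range is refused whole. OPENING is the closure, from 0 (fully open) to 1 (shut), set as the call begins (- or left out, the last holds). The fingers move at their own pace and stop on an object; FORCE is the grip in N (left out, the last holds). Time passes only in rows, so rows that repeat a pose let the fingers close. It gives the time, the measured TCP pose, the force and the opening at its end, in the units of the state.
- read_state(): the state, without advancing time (a new reading comes with each control period).
- optics.camera(name): name is "side" or "top"; returns the picture (384x512x3 uint8, blue, green, red); there is no depth.
- optics.calibration(name): a dict with "fx", "fy", "cx", "cy" (pixels), "dist_coeffs" ([k1, k2, p1, p2, k3] as OpenCV has them; the pictures are not rectified), "pose" (4x4, takes a point from camera to world coordinates). Camera axes: x right, y down, z forward; pixel columns grow to the right and rows downward; lengths in m; the calibration is good to about 2 mm. A picture is of the moment at which its call begins. calibration takes no time and is no camera call.
- order.hand_in(): hands the job in, once; it reports no verdict.
The state is a dict: "time": time; "joints": joint angles; "joint_velocities": joint speeds; "effort": joint torques, N m; "tcp_pos": TCP position; "orientation": TCP orientation; "force": force on the tool from outside, world axes, zero at the start; "torque": the same for the moment, N m; "grip_width": finger opening in m.
Only numpy, scipy, OpenCV 4.12 (cv2) and the standard library are available. Lean on these libraries where they do the work, as an engineer would, in place of code of your own. Each camera call takes 0.05 s, during which the arm holds its last target. There are 200 camera calls.

## Working session

There is one attempt and no reset: what is moved stays moved. The work goes in short steps, Python scripts to look and compute and a shell command to move; the robot and the scene stay as the last step left them, time stands still between calls to the robot, and variables do not carry over. Pictures are saved under pics/ and viewed, about 8 in all and at most 12, crops included, and the job is handed in when it is done.

```bash
mkdir -p pics; ls; python3 - <<'E'
from workcell import read_state, optics
import cv2,numpy as np
for n in("top","side"):
    im=optics.camera(n); cv2.imwrite(f"pics/{n}0.png",im)
    c=optics.calibration(n); print(n,{k:(np.round(v,3).tolist()) for k,v in c.items()})
print(read_state()["time"])
E
```

```text
pics
top {'fx': 414.714, 'fy': 414.714, 'cx': 256.561, 'cy': 192.806, 'dist_coeffs': [-0.074, 0.0, 0.0, 0.0, 0.0], 'pose': [[-0.019, -0.979, 0.205, 0.183], [-1.0, 0.019, -0.001, -0.008], [-0.003, -0.205, -0.979, 1.5], [0.0, 0.0, 0.0, 1.0]]}
side {'fx': 415.668, 'fy': 415.668, 'cx': 258.029, 'cy': 193.119, 'dist_coeffs': [0.024, 0.0, 0.0, 0.0, 0.0], 'pose': [[0.994, -0.069, 0.08, 0.378], [-0.106, -0.627, 0.772, -0.956], [-0.003, -0.776, -0.63, 0.923], [0.0, 0.0, 0.0, 1.0]]}
0.1
```

View pics/top0.png

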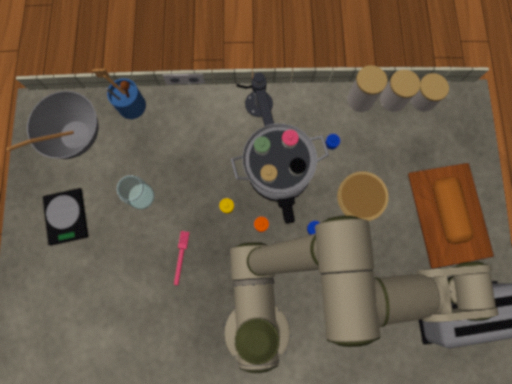

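View pics/side0.png

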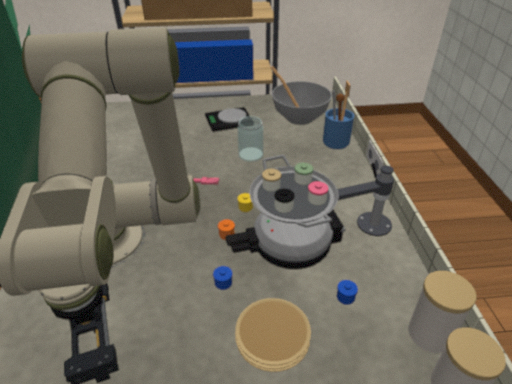

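The top view shows the tray at about (279,161). The pink lid is at (290,138), green at (262,144), wood at (269,173) and black at (298,166), with handles left at about (239,168) and right at about (320,148). The side view agrees, with pink on the far/right side.

```bash
cat > h.py <<'E'
from workcell import read_state, optics
import cv2,numpy as np
def ray(n,px,z):
    c=optics.calibration(n);K=np.array([[c['fx'],0,c['cx']],[0,c['fy'],c['cy']],[0,0,1]])
    u=cv2.undistortPoints(np.array(px,float).reshape(-1,1,2),K,np.array(c['dist_coeffs'])).reshape(-1,2)
    P=np.array(c['pose']);d=np.c_[u,np.ones(len(u))]@P[:3,:3].T;o=P[:3,3]
    return (o+d*((z-o[2])/d[:,2])[:,None])[:,:2]
def blob(im,h,s,v,box):
    hsv=cv2.cvtColor(im,cv2.COLOR_BGR2HSV);m=cv2.inRange(hsv,(h[0],s[0],v[0]),(h[1],s[1],v[1]))
    k=np.zeros_like(m);k[box[1]:box[3],box[0]:box[2]]=1;m*=k
    n,_,st,ce=cv2.connectedComponentsWithStats(m);i=1+np.argmax(st[1:,4]);return ce[i],st[i]
E
python3 - <<'E'
from h import *
im=cv2.imread("pics/top0.png");box=(240,115,320,205)
P={}
for k,a in dict(pink=((155,179),(90,255),(90,255)),green=((40,85),(35,255),(50,255)),wood=((12,28),(60,255),(110,255)),black=((0,179),(0,255),(0,35))).items():
    c,s=blob(im,*a,box); P[k]=ray("top",[c],0.246)[0]; print(k,c.round(1),s,P[k].round(3))
A=np.array(list(P.values()));M=np.c_[2*A,np.ones(4)];s=np.linalg.lstsq(M,(A**2).sum(1),rcond=None)[0]
print("centre",s[:2],"r",np.sqrt(s[2]+s[0]**2+s[1]**2))
im2=cv2.imread("pics/side0.png")
c,s2=blob(im2,(155,179),(90,255),(90,255),(290,160,345,220));print("side pink",c,s2,ray("side",[c],.246))
for k,p in P.items(): d=p-s[:2];print(k,np.degrees(np.arctan2(d[1],d[0])),np.hypot(*d))
st=read_state();print(st['tcp_pos'],np.round(st['orientation'],3))
cv2.imwrite("pics/crop0.png",cv2.resize(im[100:220,210:350],None,fx=5,fy=5,interpolation=cv2.INTER_CUBIC))
E
```

```text
pink [289.8 137.2] [281 129  18  17 233] [ 0.624 -0.118]
green [261.9 144.2] [254 136  17  17 228] [ 0.603 -0.029]
wood [268.4 172.5] [261 165  16  16 215] [ 0.51  -0.047]
black [297.6 165. ] [290 158  16  15 197] [ 0.532 -0.139]
centre [ 0.56645928 -0.08320957] r 0.06657547713181117
side pink [317.59821429 187.64285714] [308 181  20  14 224] [[ 0.62171121 -0.12121764]]
pink -30.863005440760027 0.06755743632545963
green 56.312762578393254 0.06557989254060413
wood 147.36963900437974 0.06752388156241325
black -121.62144066016174 0.06561228948568422
[ 0.14182242 -0.53136471  0.40421431] [[ 0.966  0.258 -0.   ]
 [ 0.258 -0.966  0.001]
 [ 0.    -0.001 -1.   ]]
```

View pics/crop0.png

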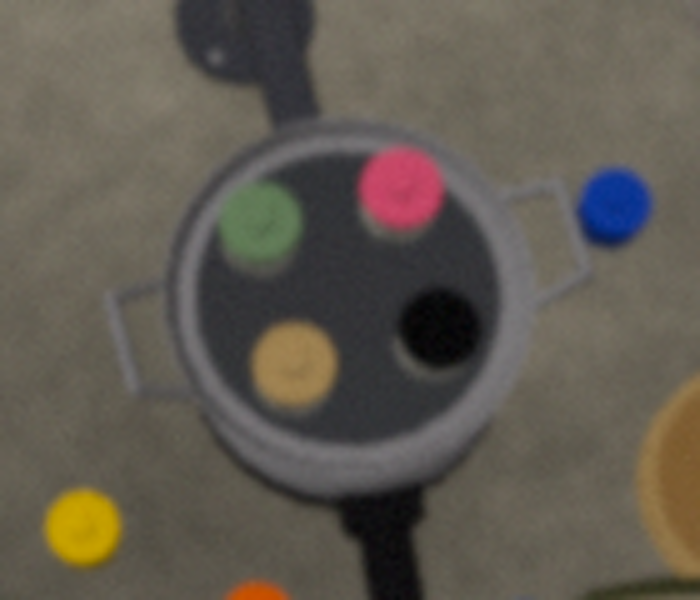

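The crop shows the right handle's outer bar from (558,182) to (588,272) and the left one's from (110,295) to (133,392) (crop pixels). The mat spans 197..500 by 148..443. The plan is to push the right handle's trailing flank clockwise, past the front.

```bash
python3 - <<'E'
from h import *
f=lambda x,y:(x/5+210-.4,y/5+100-.4)
m=ray("top",[f(348,296)],.204)[0];print("mat centre",m)
H=ray("top",[f(573,227),f(121.5,343)],.225);print("handles",H,H.mean(0))
C=(np.array([.5665,-.0832])+H.mean(0))/2;print("C",C)
for h in H: d=h-C;print(np.degrees(np.arctan2(d[1],d[0])),np.hypot(*d))
d=np.array([.624,-.118])-C;print("pink",np.degrees(np.arctan2(d[1],d[0])),np.hypot(*d))
E
python3 -m inch '[{"tx":2,"ty":1,"tz":2,"rz":7},{"tx":5,"ty":3,"tz":4,"rz":14},{"tx":8,"ty":5,"tz":6,"rz":21},{"tx":11,"ty":7,"tz":6,"rz":28},{"tx":14,"ty":9,"tz":6,"rz":35}]' 1 20
```

```text
mat centre [ 0.56587056 -0.08450302]
handles [[ 0.60331741 -0.22997717]
 [ 0.53142171  0.06182386]] [ 0.56736956 -0.08407665]
C [ 0.56693478 -0.08363833]
-76.03824747786668 0.15079373893745085
103.71978165852761 0.14973451819332834
pink -31.054138501720793 0.06661204123180958$[0]: bad value
```

```bash
python3 -m inch '[{"tx":2,"ty":1,"tz":2,"rx":0,"ry":0,"rz":7},{"tx":5,"ty":3,"tz":4,"rx":0,"ry":0,"rz":14},{"tx":8,"ty":5,"tz":6,"rx":0,"ry":0,"rz":21},{"tx":11,"ty":7,"tz":6,"rx":0,"ry":0,"rz":28},{"tx":14,"ty":9,"tz":6,"rx":0,"ry":0,"rz":35}]' 1 20
```

```text
time: 0.52
tcp_pos: [0.2829, -0.4402, 0.4656]
orientation: [[0.639, 0.769, 0.001], [0.769, -0.639, -0.002], [-0.001, 0.002, -1.0]]
force: [0.8, -0.4, -0.8]
grip_width: 0.0569
```

```bash
python3 -m inch '[{"tx":3,"ty":1.5,"tz":0,"rx":0,"ry":0,"rz":7},{"tx":6,"ty":3,"tz":0,"rx":0,"ry":0,"rz":14},{"tx":9,"ty":5,"tz":0,"rx":0,"ry":0,"rz":21},{"tx":12,"ty":7,"tz":0,"rx":0,"ry":0,"rz":28},{"tx":15,"ty":9,"tz":0,"rx":0,"ry":0,"rz":35}]'
python3 -m inch '[{"tx":3,"ty":1.5,"tz":0,"rx":0,"ry":0,"rz":7},{"tx":6,"ty":3,"tz":0,"rx":0,"ry":0,"rz":14},{"tx":9,"ty":5,"tz":0,"rx":0,"ry":0,"rz":21},{"tx":12,"ty":7,"tz":0,"rx":0,"ry":0,"rz":28},{"tx":15,"ty":9,"tz":0,"rx":0,"ry":0,"rz":35}]'
```

```text
time: 0.93
tcp_pos: [0.4331, -0.3502, 0.4645]
orientation: [[0.082, 0.997, -0.0], [0.997, -0.082, 0.001], [0.0, -0.0, -1.0]]
force: [-0.2, -0.1, 0.0]
grip_width: 0.0237
time: 1.35
tcp_pos: [0.5832, -0.2602, 0.4643]
orientation: [[-0.504, 0.864, -0.001], [0.864, 0.504, 0.0], [0.001, -0.0, -1.0]]
force: [-0.6, -1.0, 0.1]
grip_width: 0.0004
```

```bash
python3 -m inch '[{"tx":2.8,"ty":2.6,"tz":0,"rx":0,"ry":0,"rz":5},{"tx":5.6,"ty":5.2,"tz":0,"rx":0,"ry":0,"rz":10},{"tx":8.2,"ty":7.8,"tz":0,"rx":0,"ry":0,"rz":15},{"tx":8.2,"ty":7.8,"tz":-2,"rx":0,"ry":0,"rz":15},{"tx":8.2,"ty":7.8,"tz":-4,"rx":0,"ry":0,"rz":15}]'
python3 - <<'E'
from h import *
im=optics.camera("side");cv2.imwrite("pics/s1.png",cv2.resize(im[100:300,180:420],None,fx=3,fy=3,interpolation=cv2.INTER_CUBIC))
E
```

```text
time: 1.77
tcp_pos: [0.6651, -0.1814, 0.424]
orientation: [[-0.709, 0.705, 0.001], [0.705, 0.709, -0.001], [-0.001, 0.001, -1.0]]
force: [-0.3, -0.4, -0.8]
grip_width: 0.0006
```

View pics/s1.png

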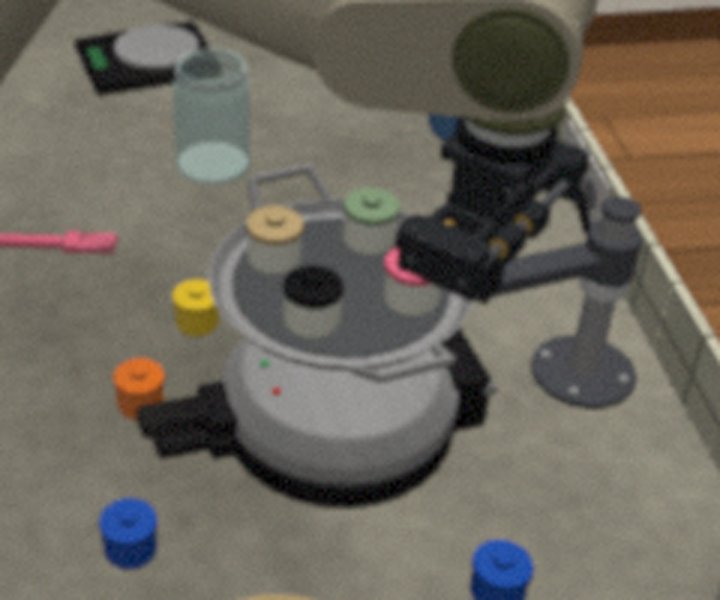

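The crop shows the gripper hanging behind/right of the pink lid. I'll project the tool points into the image to make sure which block is the fingers before descending.

```bash
python3 - <<'E'
from h import *
s=read_state();t=np.array(s['tcp_pos']);R=np.array(s['orientation'])
c=optics.calibration("side");K=np.array([[c['fx'],0,c['cx']],[0,c['fy'],c['cy']],[0,0,1]]);W=np.linalg.inv(c['pose'])
def pr(p):
    q=cv2.projectPoints(np.array(p,float).reshape(-1,1,3),cv2.Rodrigues(W[:3,:3])[0],W[:3,3],K,np.array(c['dist_coeffs']))[0].reshape(-1,2)
    return ((q-[180,100])*3).round().astype(int)
g=lambda *v:t+R@np.array(v)
for n,v in dict(tip=(0,0,.166),body0=(0,0,.102)).items(): print(n,pr(g(*v)))
print("tip corners",pr([g(a,b,.166) for a in(-.009,.009) for b in (-.0175,.0175)]).tolist())
print("body corners",pr([g(a,b,.102) for a in(-.0375,.0375) for b in (-.0935,.0935)]).tolist())
E
```

```text
tip [[478 298]]
body0 [[489 237]]
tip corners [[477, 313], [498, 292], [458, 304], [480, 283]]
body corners [[469, 315], [585, 201], [385, 275], [505, 169]]
```

The visible block is the gripper body, and it hides the fingertips. The projection agrees with the plan, so I'm descending to a tip height of 0.200.

```bash
python3 -m inch '[{"tx":0,"ty":0,"tz":-2,"rx":0,"ry":0,"rz":0},{"tx":0,"ty":0,"tz":-4,"rx":0,"ry":0,"rz":0},{"tx":0,"ty":0,"tz":-5.4,"rx":0,"ry":0,"rz":0},{"tx":0,"ty":0,"tz":-5.7,"rx":0,"ry":0,"rz":0}]'
python3 - <<'E'
import numpy as np
C=np.array([.567,-.0837]);r=.139
p=lambda a:100*(C+r*np.array([np.cos(np.radians(a)),np.sin(np.radians(a))]))
a=-45;k=0
while a>-205:
    print("from",a,[(*np.round(p(a-d)-p(a),1).tolist(),-d) for d in (4,8,12,16,20)]); a-=20
E
```

```text
time: 2.15
tcp_pos: [0.6636, -0.1837, 0.3651]
orientation: [[-0.706, 0.708, -0.005], [0.708, 0.706, 0.002], [0.005, -0.002, -1.0]]
force: [-0.4, -0.1, 0.1]
grip_width: 0.0004
from -45 [(-0.7, -0.7, -4), (-1.5, -1.3, -8), (-2.3, -1.8, -12), (-3.1, -2.3, -16), (-4.0, -2.8, -20)]
from -65 [(-0.9, -0.4, -4), (-1.8, -0.7, -8), (-2.7, -0.9, -12), (-3.7, -1.1, -16), (-4.7, -1.2, -20)]
from -85 [(-1.0, -0.1, -4), (-1.9, -0.0, -8), (-2.9, 0.1, -12), (-3.9, 0.2, -16), (-4.8, 0.4, -20)]
from -105 [(-0.9, 0.3, -4), (-1.8, 0.6, -8), (-2.7, 1.0, -12), (-3.6, 1.5, -16), (-4.4, 2.0, -20)]
from -125 [(-0.8, 0.6, -4), (-1.5, 1.2, -8), (-2.2, 1.9, -12), (-2.8, 2.6, -16), (-3.4, 3.4, -20)]
from -145 [(-0.5, 0.8, -4), (-1.0, 1.7, -8), (-1.4, 2.5, -12), (-1.8, 3.4, -16), (-2.0, 4.4, -20)]
from -165 [(-0.2, 0.9, -4), (-0.4, 1.9, -8), (-0.5, 2.9, -12), (-0.5, 3.8, -16), (-0.4, 4.8, -20)]
from -185 [(0.1, 1.0, -4), (0.3, 1.9, -8), (0.6, 2.9, -12), (0.9, 3.8, -16), (1.2, 4.7, -20)]
```

```bash
python3 -m inch '[{"tx":-0.3,"ty":-0.3,"tz":0,"rx":0,"ry":0,"rz":-2},{"tx":-0.7,"ty":-0.7,"tz":0,"rx":0,"ry":0,"rz":-4},{"tx":-1.1,"ty":-1.0,"tz":0,"rx":0,"ry":0,"rz":-6},{"tx":-1.5,"ty":-1.3,"tz":0,"rx":0,"ry":0,"rz":-8},{"tx":-2.0,"ty":-1.6,"tz":0,"rx":0,"ry":0,"rz":-10.5}]'
python3 -m inch '[{"tx":-0.6,"ty":-0.4,"tz":0,"rx":0,"ry":0,"rz":-2.8},{"tx":-1.3,"ty":-0.7,"tz":0,"rx":0,"ry":0,"rz":-6},{"tx":-2.0,"ty":-1.2,"tz":0,"rx":0,"ry":0,"rz":-9.5}]'
python3 - <<'E'
from h import *
im=optics.camera("side");cv2.imwrite("pics/s2.png",cv2.resize(im[100:300,180:420],None,fx=3,fy=3,interpolation=cv2.INTER_CUBIC))
E
```

```text
time: 2.57
tcp_pos: [0.6438, -0.1998, 0.3688]
orientation: [[-0.564, 0.826, 0.001], [0.826, 0.564, -0.0], [-0.001, 0.001, -1.0]]
force: [2.3, -0.4, -1.2]
grip_width: 0.0008
time: 2.82
tcp_pos: [0.6236, -0.2116, 0.3689]
orientation: [[-0.419, 0.908, 0.001], [0.908, 0.419, -0.001], [-0.001, 0.001, -1.0]]
force: [0.5, 0.6, 1.1]
grip_width: 0.0006
```

View pics/s2.png

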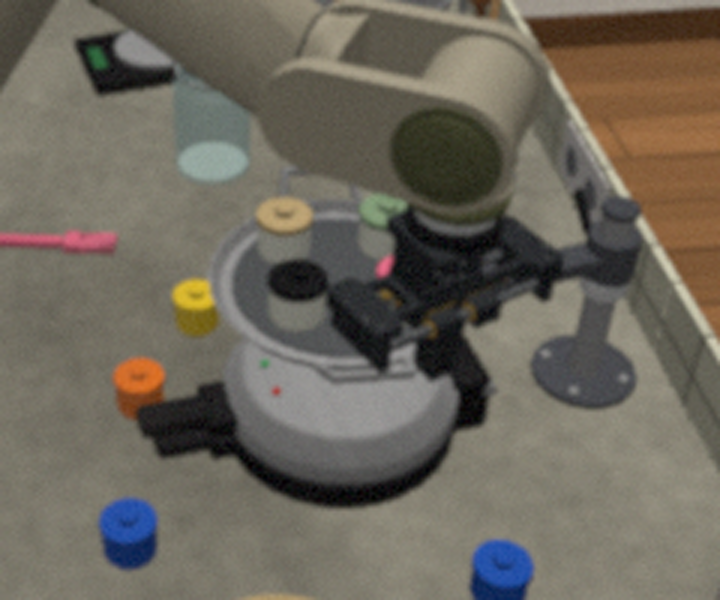

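The tray is turning: the black lid went from (313,286) to (297,278), and the right handle's flank is against the finger, with the pots riding along. I'll carry on round the arc.

```bash
python3 -m inch '[{"tx":-0.9,"ty":-0.3,"tz":0,"rx":0,"ry":0,"rz":-4},{"tx":-1.8,"ty":-0.6,"tz":0,"rx":0,"ry":0,"rz":-8},{"tx":-2.7,"ty":-0.8,"tz":0,"rx":0,"ry":0,"rz":-12},{"tx":-3.7,"ty":-1.0,"tz":0,"rx":0,"ry":0,"rz":-16},{"tx":-4.7,"ty":-1.1,"tz":0,"rx":0,"ry":0,"rz":-20}]'
python3 -m inch '[{"tx":-1.0,"ty":0,"tz":0,"rx":0,"ry":0,"rz":-4},{"tx":-1.9,"ty":0,"tz":0,"rx":0,"ry":0,"rz":-8},{"tx":-2.9,"ty":0.1,"tz":0,"rx":0,"ry":0,"rz":-12},{"tx":-3.9,"ty":0.3,"tz":0,"rx":0,"ry":0,"rz":-16},{"tx":-4.8,"ty":0.5,"tz":0,"rx":0,"ry":0,"rz":-20}]'
```

```text
time: 3.28
tcp_pos: [0.5766, -0.223, 0.3688]
orientation: [[-0.084, 0.997, 0.002], [0.997, 0.084, -0.001], [-0.002, 0.001, -1.0]]
force: [1.1, -1.0, 0.5]
grip_width: 0.0003
time: 3.7
tcp_pos: [0.5285, -0.2178, 0.3689]
orientation: [[0.262, 0.965, 0.001], [0.965, -0.262, -0.001], [-0.001, 0.002, -1.0]]
force: [0.4, -2.1, 0.7]
grip_width: 0.0003
```

```bash
python3 -m inch '[{"tx":-0.9,"ty":0.3,"tz":0,"rx":0,"ry":0,"rz":-4},{"tx":-1.8,"ty":0.6,"tz":0,"rx":0,"ry":0,"rz":-8},{"tx":-2.7,"ty":1.0,"tz":0,"rx":0,"ry":0,"rz":-12},{"tx":-3.6,"ty":1.5,"tz":0,"rx":0,"ry":0,"rz":-16},{"tx":-4.4,"ty":2.0,"tz":0,"rx":0,"ry":0,"rz":-20}]'
python3 -m inch '[{"tx":-0.8,"ty":0.6,"tz":0,"rx":0,"ry":0,"rz":-4},{"tx":-1.5,"ty":1.2,"tz":0,"rx":0,"ry":0,"rz":-8},{"tx":-2.2,"ty":1.9,"tz":0,"rx":0,"ry":0,"rz":-12},{"tx":-2.8,"ty":2.6,"tz":0,"rx":0,"ry":0,"rz":-16},{"tx":-3.3,"ty":3.4,"tz":0,"rx":0,"ry":0,"rz":-20}]'
```

```text
time: 4.12
tcp_pos: [0.4846, -0.1975, 0.3688]
orientation: [[0.576, 0.817, 0.001], [0.817, -0.576, -0.001], [0.0, 0.002, -1.0]]
force: [1.5, -1.2, 0.3]
grip_width: 0.0003
time: 4.53
tcp_pos: [0.4516, -0.1635, 0.3688]
orientation: [[0.821, 0.571, 0.001], [0.571, -0.821, -0.001], [-0.0, 0.002, -1.0]]
force: [-1.6, -1.8, 0.4]
grip_width: 0.0005
```

```bash
python3 - <<'E'
from h import *
im=optics.camera("top");cv2.imwrite("pics/t3.png",cv2.resize(im[80:240,190:370],None,fx=4,fy=4,interpolation=cv2.INTER_CUBIC))
C=np.array([.567,-.0837]);t=np.array(read_state()['tcp_pos'][:2])-C;print(np.hypot(*t),np.degrees(np.arctan2(t[1],t[0])))
for k,a in dict(pink=((155,179),(90,255),(90,255)),green=((40,85),(35,255),(50,255)),wood=((12,28),(60,255),(110,255))).items():
    c,s=blob(im,*a,(240,115,320,205)); d=ray("top",[c],.246)[0]-C; print(k,c,s[4],np.hypot(*d),np.degrees(np.arctan2(d[1],d[0])))
E
```

```text
0.14006029744097934 -145.9069685790862Traceback (most recent call last):
  File "<stdin>", line 5, in <module>
  File "h.py", line 11, in blob
    n,_,st,ce=cv2.connectedComponentsWithStats(m);i=1+np.argmax(st[1:,4]);return ce[i],st[i]
                                                      ~~~~~~~~~^^^^^^^^^^
    return _wrapfunc(a, 'argmax', axis=axis, out=out, **kwds)
    return bound(*args, **kwds)
ValueError: attempt to get argmax of an empty sequence
```

View pics/t3.png

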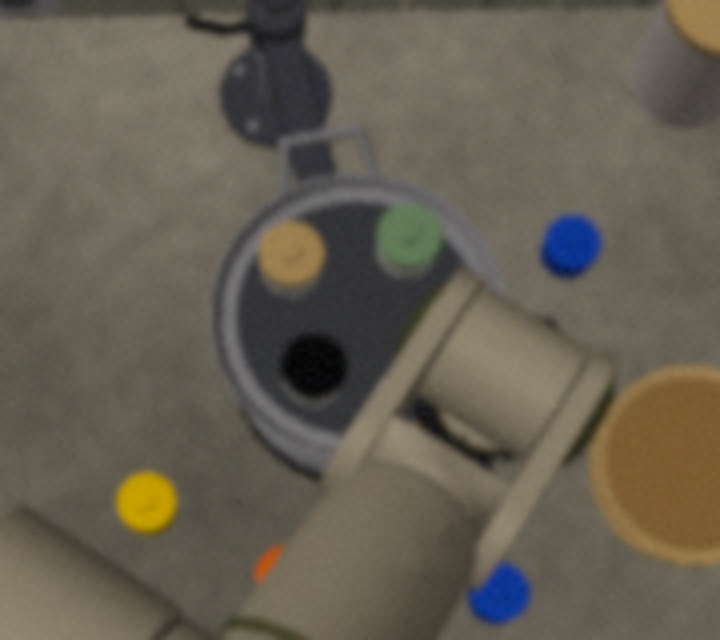

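The pots ride along well: green is at (410,238), wood at (291,255) and black at (314,365), while pink is hidden under the wrist. The free handle is now at the rear, so about 95° is done. I'll go about 40° more, then measure.

```bash
python3 -m inch '[{"tx":-0.5,"ty":0.8,"tz":0,"rx":0,"ry":0,"rz":-4},{"tx":-1.0,"ty":1.7,"tz":0,"rx":0,"ry":0,"rz":-8},{"tx":-1.4,"ty":2.5,"tz":0,"rx":0,"ry":0,"rz":-12},{"tx":-1.7,"ty":3.4,"tz":0,"rx":0,"ry":0,"rz":-16},{"tx":-2.0,"ty":4.4,"tz":0,"rx":0,"ry":0,"rz":-20}]'
python3 -m inch '[{"tx":-0.2,"ty":0.9,"tz":0,"rx":0,"ry":0,"rz":-4},{"tx":-0.3,"ty":1.9,"tz":0,"rx":0,"ry":0,"rz":-8},{"tx":-0.4,"ty":2.8,"tz":0,"rx":0,"ry":0,"rz":-12},{"tx":-0.4,"ty":3.6,"tz":0,"rx":0,"ry":0,"rz":-15},{"tx":-0.4,"ty":4.1,"tz":0,"rx":0,"ry":0,"rz":-17}]'
cat > m.py <<'E'
from h import *
import sys
C=np.array([.567,-.0837])
t=np.array(read_state()['tcp_pos'][:2])-C;print("finger",np.hypot(*t),np.degrees(np.arctan2(t[1],t[0])))
S=dict(pink=(((155,179),(90,255),(90,255)),-31),green=(((40,85),(35,255),(50,255)),56.3),wood=(((12,28),(60,255),(110,255)),147.4),black=(((0,179),(0,255),(0,35)),-121.6))
for n,box in (("top",(240,115,320,205)),("side",(245,155,345,225))):
    im=optics.camera(n);cv2.imwrite(f"pics/{n}_{sys.argv[1]}.png",im)
    for k,(a,a0) in S.items():
        try: c,s=blob(im,*a,box)
        except ValueError: continue
        d=ray(n,[c],.246)[0]-C;g=np.degrees(np.arctan2(d[1],d[0])); print(n,k,c.round(1),"area",s[4],"r %.3f ang %.1f turned %.1f"%(np.hypot(*d),g,(g-a0)%360-360))
E
python3 m.py 4
```

```text
time: 5.0
tcp_pos: [0.432, -0.1195, 0.3685]
orientation: [[0.966, 0.257, 0.001], [0.257, -0.966, -0.001], [0.0, 0.001, -1.0]]
force: [-1.0, -0.7, 0.0]
grip_width: 0.0004
time: 5.42
tcp_pos: [0.428, -0.078, 0.3685]
orientation: [[0.999, -0.036, 0.0], [-0.036, -0.999, -0.0], [0.001, 0.0, -1.0]]
force: [-0.9, -0.7, 1.3]
grip_width: 0.0006
finger 0.13908373032960597 177.67029291958724
top pink [291.2 167.4] area 5 r 0.055 ang -140.3 turned -109.3
top green [299.9 149.1] area 233 r 0.067 ang -75.2 turned -131.5
top wood [273.4 135.1] area 213 r 0.068 ang 15.3 turned -132.1
top black [259.2 159.3] area 158 r 0.066 ang 102.2 turned -136.2
side pink [271.1 187.6] area 227 r 0.071 ang -160.2 turned -129.2
side green [304.9 196.3] area 249 r 0.071 ang -78.0 turned -134.3
side wood [316.5 175.6] area 197 r 0.065 ang 13.2 turned -134.2
side black [283.9 168.6] area 138 r 0.060 ang 109.4 turned -129.0
```

```bash
python3 -m inch '[{"tx":0.1,"ty":0.8,"tz":0,"rx":0,"ry":0,"rz":-3.3},{"tx":0.2,"ty":1.6,"tz":0,"rx":0,"ry":0,"rz":-6.7},{"tx":0.3,"ty":2.3,"tz":0,"rx":0,"ry":0,"rz":-9.5},{"tx":0.4,"ty":2.8,"tz":0,"rx":0,"ry":0,"rz":-11.7},{"tx":0.5,"ty":3.1,"tz":0,"rx":0,"ry":0,"rz":-13}]'
python3 -m inch '[{"tx":-0.3,"ty":-0.8,"tz":0,"rx":0,"ry":0,"rz":0},{"tx":-1.5,"ty":-2.5,"tz":0,"rx":0,"ry":0,"rz":0},{"tx":-4,"ty":-5,"tz":1,"rx":0,"ry":0,"rz":0},{"tx":-7,"ty":-7,"tz":2,"rx":0,"ry":0,"rz":0},{"tx":-9,"ty":-9,"tz":3,"rx":0,"ry":0,"rz":0}]'
python3 m.py 5
```

```text
time: 5.93
tcp_pos: [0.4332, -0.0475, 0.3682]
orientation: [[0.966, -0.259, 0.001], [-0.259, -0.966, -0.0], [0.001, 0.0, -1.0]]
force: [-1.2, -0.7, 0.4]
grip_width: 0.0003
time: 6.35
tcp_pos: [0.3409, -0.1386, 0.3982]
orientation: [[0.966, -0.257, -0.001], [-0.257, -0.966, 0.0], [-0.001, -0.0, -1.0]]
force: [0.8, -0.3, 0.6]
grip_width: 0.0007
finger 0.23265111632142718 -166.3633794388576
top pink [282.4 175.3] area 260 r 0.067 ang -174.2 turned -143.2
top green [301.  153.7] area 230 r 0.068 ang -88.4 turned -144.7
top wood [278.3 134.5] area 213 r 0.067 ang 1.9 turned -145.5
top black [259.4 155.7] area 201 r 0.064 ang 92.1 turned -146.3
side pink [269.6 184.4] area 219 r 0.069 ang -171.8 turned -140.8
side green [299.4 197.3] area 251 r 0.071 ang -89.9 turned -146.2
side wood [318.6 178.8] area 203 r 0.066 ang 0.1 turned -147.3
side black [288.8 167.9] area 134 r 0.059 ang 95.9 turned -142.5
```

View pics/top_5.png

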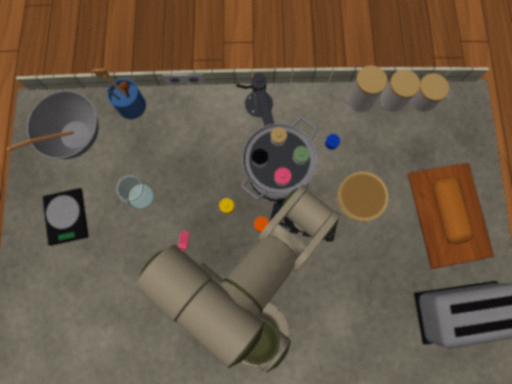

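Now in view: pink at (282,175), slightly right of front, angle −174°; it needs about 5.5° more clockwise. The other things look undisturbed. I'll go back to the flank and nudge slowly.

```bash
python3 -m inch '[{"tx":2.5,"ty":2,"tz":-1,"rx":0,"ry":0,"rz":0},{"tx":5,"ty":4,"tz":-2,"rx":0,"ry":0,"rz":0},{"tx":7.5,"ty":6.5,"tz":-3,"rx":0,"ry":0,"rz":0},{"tx":8.2,"ty":7.4,"tz":-3,"rx":0,"ry":0,"rz":0},{"tx":8.5,"ty":7.9,"tz":-3,"rx":0,"ry":0,"rz":0}]'
python3 -m inch '[{"tx":0.3,"ty":0.6,"tz":0,"rx":0,"ry":0,"rz":-1.1},{"tx":0.5,"ty":1.1,"tz":0,"rx":0,"ry":0,"rz":-2.2},{"tx":0.7,"ty":1.6,"tz":0,"rx":0,"ry":0,"rz":-3.3},{"tx":0.8,"ty":2.1,"tz":0,"rx":0,"ry":0,"rz":-4.4},{"tx":0.9,"ty":2.4,"tz":0,"rx":0,"ry":0,"rz":-5.5}]'
python3 -m inch '[{"tx":-0.3,"ty":-0.8,"tz":0,"rx":0,"ry":0,"rz":0},{"tx":-1.5,"ty":-2.5,"tz":0,"rx":0,"ry":0,"rz":0},{"tx":-4,"ty":-5,"tz":1,"rx":0,"ry":0,"rz":0},{"tx":-7,"ty":-7,"tz":2,"rx":0,"ry":0,"rz":0},{"tx":-10,"ty":-9,"tz":3,"rx":0,"ry":0,"rz":0}]'
python3 m.py 6; python3 - <<'E'
import cv2
im=cv2.imread("pics/top_6.png");cv2.imwrite("pics/c6.png",cv2.resize(im[100:220,210:350],None,fx=5,fy=5,interpolation=cv2.INTER_CUBIC))
E
```

```text
time: 6.87
tcp_pos: [0.4291, -0.0574, 0.3671]
orientation: [[0.967, -0.255, -0.001], [-0.255, -0.967, 0.001], [-0.001, -0.0, -1.0]]
force: [-0.5, -0.8, -0.0]
grip_width: 0.0004
time: 7.28
tcp_pos: [0.4367, -0.0347, 0.368]
orientation: [[0.936, -0.351, 0.0], [-0.351, -0.936, -0.0], [0.0, 0.0, -1.0]]
force: [-0.4, -1.4, 0.1]
grip_width: 0.0005
time: 7.7
tcp_pos: [0.3352, -0.1257, 0.3981]
orientation: [[0.937, -0.349, -0.0], [-0.349, -0.937, -0.0], [-0.0, 0.0, -1.0]]
force: [-0.1, -0.4, 0.4]
grip_width: 0.0006
finger 0.235528296923395 -169.7359109956987
top pink [280.4 175.4] area 256 r 0.067 ang -179.5 turned -148.5
top green [301.1 155.6] area 234 r 0.068 ang -93.6 turned -149.9
top wood [280.2 134.5] area 212 r 0.067 ang -3.5 turned -150.9
top black [259.5 154. ] area 196 r 0.063 ang 87.0 turned -151.4
side pink [269.2 182.9] area 213 r 0.069 ang -177.1 turned -146.1
side green [297.  197.4] area 250 r 0.071 ang -94.8 turned -151.1
side wood [318.9 180.2] area 205 r 0.065 ang -5.5 turned -152.9
side black [290.9 167.7] area 133 r 0.059 ang 90.0 turned -148.4
```

View pics/c6.png

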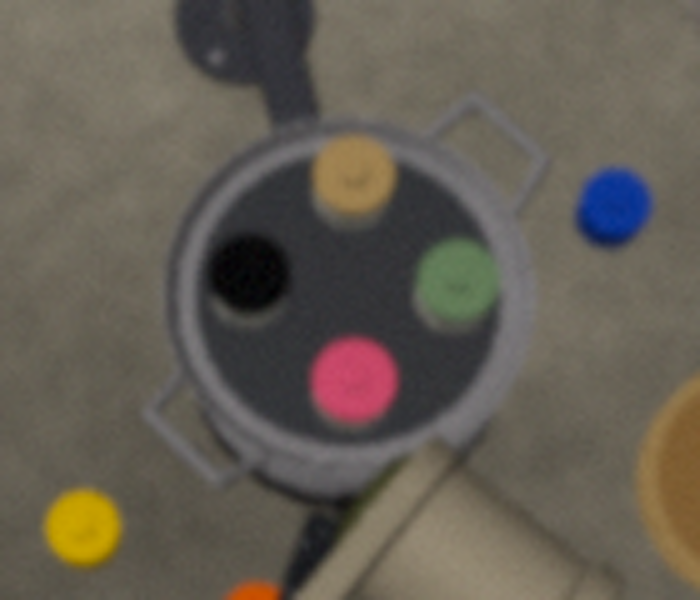

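Pink is at crop (354,380), dead front of the axis, with the gripper clear. I'll back off further, confirm the tray is still and hand in.

```bash
python3 -m inch '[{"tx":-1,"ty":-2,"tz":2,"rx":0,"ry":0,"rz":0},{"tx":-2,"ty":-4,"tz":4,"rx":0,"ry":0,"rz":0},{"tx":-2,"ty":-6,"tz":5,"rx":0,"ry":0,"rz":0},{"tx":-2,"ty":-6,"tz":5,"rx":0,"ry":0,"rz":0},{"tx":-2,"ty":-6,"tz":5,"rx":0,"ry":0,"rz":0}]'
python3 m.py 7 | grep -E "pink|green"; python3 -c "
from workcell import order
print(order.hand_in())"
```

```text
time: 8.22
tcp_pos: [0.3166, -0.1849, 0.4476]
orientation: [[0.936, -0.352, 0.0], [-0.352, -0.936, 0.0], [0.0, -0.0, -1.0]]
force: [-0.2, -0.1, 0.3]
grip_width: 0.0004
top pink [280.4 175.4] area 256 r 0.067 ang -179.5 turned -148.5
top green [301.  155.7] area 234 r 0.068 ang -93.9 turned -150.2
side pink [269.2 182.9] area 214 r 0.069 ang -177.2 turned -146.2
side green [297.1 197.4] area 248 r 0.072 ang -94.7 turned -151.0
the job is handed in; nothing more can be done
None
```

The pot with the pink lid is now at the front of the tray, and I handed the job in after about 8.2 s of robot time. I pushed one handle's flank with the closed fingertips, turning the tray about 149° clockwise. I then let go, measured, and nudged it about 5° more.

- **Position:** the top camera puts pink at −179.5°, where 180° is straight to the front. It is 67 mm from the axis.
- **Disagreement:** the side camera reads −177°. Its readings ran about 2–4° off the top camera's, and its first reading of pink was off by a similar amount, so I trusted the top view.
- **Stillness:** pink stayed at the same pixels in the last two pairs of pictures, with the gripper clear of everything.
- **Pots:** all four rode round on the tray. Their measured turns in the top view ranged from 148.5° to 151.4°, and that spread is about the size of a pixel.
- **Other things:** none looked moved in the pictures. I did not measure them. The force readings at the end of each move stayed under about 3 N.

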